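Shut and latch the stock bin's gate

ROBOT

A 6-joint arm with a two-finger parallel gripper is mounted at the origin on the work surface. World frame = base frame: x ahead of the robot, y to its left, z up, the work surface at z = 0. Lengths are in m, angles in rad, forces in N, time in s.
With the tool pointing down it reaches from about 0.375 to 0.975 m from the base axis. Payload 3.8 kg.
Tool frame: the origin (TCP) lies at the very end of the fingers, on their centre line; the grasp point (between the pads) lies 19 mm behind it; z points along the fingers, y is the line along which they close (so a half turn about z gives the same grasp; the last joint's range is limited). The gripper opens to 85 mm and grips with 20 to 120 N. Pads are 22 mm wide; open, the fingers measure 114 mm over their backs; the gripper's body (76 mm by 85 mm) begins 54 mm behind the grasp point. The pads swing forward as they close: fully open they stand 13 mm farther back than shut.
Start: joints at [-1.257, 0.264, 1.604, -0, 1.274, -0.037], TCP at [0.232, -0.634, 0.231] pointing down, gripper open.
Joint ranges: [-2.63, 2.63], [-0.94, 2.18], [0.31, 2.57], [-1.31, 4.45], [0, 2.66], [-2.55, 2.55]. Speed limits (rad/s): [2.57, 2.57, 3.14, 3.14, 3.14, 3.14].

INTERFACE

Orientations are given as a rotation vector (axis times angle).
In Python, from workcell import bot gives the robot as it stands.
- The arm moves only by the shell command python3 -m creep 'ROWS' [FORCE]. ROWS is JSON, a list of rows, each a list of 5 numbers: the shift along the tool's x, y, z in units of 0.05 m (1.0 is 0.05 m), then the turn about the tool's z in units of 0.1 rad (1.0 is 0.1 rad), then the opening, from 0 (shut) to 1 (fully open). In form: [[tx, ty, tz, spin, hand], ...]. A call has 1 to 20 rows; each row shifts and turns the commanded pose from where the row before left it, along the tool's axes as they then stand; what a row does not reach is not made up. A row lasts 1/8 s, in which the tool goes at most 62.5 mm and 10.7 degrees, less where a joint would pass 70% of its speed; a pose out of reach is approached as far as the arm can. A call with a number of a shift or a turn outside -1 to 1 is refused whole. A call with a gripper value outside its range is refused whole. The fingers move at their own pace and stop on an object; FORCE is the grip in N (left out, the last holds). Time passes only in rows, so rows that do not move let the fingers close. It gives the time, the measured TCP pose, the force, the opening and the grip force at its end, in the units of the state.
- bot.read_state(): the state, without advancing time (a new reading comes with each control period).
- bot.read_camera(name): name is "side" or "top" or "wrist"; returns a dict with "pixels" (480x640x3 uint8, red, green, blue), "vfov" (degrees; the focal length in pixels is half the picture's height over the tangent of half this angle, whatever the lens; pixels are square), "cx", "cy" (the principal point, pixels), "world_to_cam" (4x4, takes a point from world to camera coordinates). Camera axes: x right, y down, z forward; pixel columns grow to the right and rows downward; lengths in m; the calibration is good to about 2 mm. A picture is of the moment at which its call begins. There is no depth.
- bot.finish_job(): hands the job in; it is judged then, once.
Trained networks look in a picture, given as the dict that the camera call returned (one of the last four; its "shot" number tells which), for a name from the list of things; names that differ only in an ending like _2 or _b are one class to them, and where a whole thing is asked for, a point or a joint stands for the part that bears it (a point fixed in the world has none). Each returns a list of dicts, best first, with "score" (0 to 1); they miss things now and then, are a little off and sometimes report something else, mostly with a low value. They report only what shows in the picture. A call takes as long as a camera call.
- bot.look_for(target, picture): "bbox" ([left, top, right, bottom] in pixels, round what is visible of it).
- bot.regions_of(target, picture): "mask" (480x640 bool, what is visible of it) and "bbox" ([left, top, right, bottom] in pixels, round what is visible of it).
The state is a dict: "time": time; "q": joint angles; "joint_vel": joint speeds; "joint_torque": joint torques, N m; "tool_pos": TCP position; "tcp_rot": TCP orientation; "wrist_force": force on the tool from outside, world axes, zero at the start; "torque": the same for the moment, N m; "width": opening from 0.0 (shut) to 1.0 (fully open); "grip_force": force on a finger pad.
Only numpy, scipy, OpenCV 4.12 (cv2) and the standard library are available. Lean on these libraries where they do the work, as an engineer would, in place of code of your own. Each camera call takes 0.05 s, during which the arm holds its last target. There are 200 camera calls.

TASK

The front gate of the green stock bin has been left ajar. Lift its steel latch bar by the upright black grip, swing the gate shut against its rubber buffer so that the bar passes over the keeper's front lip, and let the bar down into the keeper's notch until it lies on the bottom; then let go. Do it by feel: never force the bar against the keeper, and leave all the other goods standing where they are.

Things in the scene. Friction and masses are not known exactly. Their poses are not given: they have to be found in the camera images.
- bin: green plank stock bin, open at the top, fixed: 245 mm deep, 370 wide, corner posts 145 high in front and 125 behind, walls 107 high. Origin on the counter at the middle of its front; x points into the bin, y to its left seen from the front, z up. Its front faces the robot, with a varying place and yaw
- gate (a joint): gate leaf in the bin's front, 283 mm wide, 18 thick, from 16 to 116 above the counter, hinged at its left edge. Angle in rad: 0 = square in the bin's front; grows as its right edge swings out (-x of the bin). Starts ajar at 0.28 to 0.55, goes in to -0.045. Light, stays where left (0.06 N m friction). With the bar in the notch it reads -0.035 to 0.035
- gate_hinge (a point): point on the gate's upright hinge axis, 100 mm above the counter; 9 mm in x and 147.5 in y from the bin's origin. Axes turn with the gate: at gate = 0 they are the bin's; -y points along the leaf to its free edge
- buffer_face (a point): face of the rubber buffer behind the leaf's right edge, 275 mm from the hinge axis, 78 above the counter, as it stands unpressed (8 mm in x from the bin's origin). It meets the leaf at about gate = 0.04 and pushes it back out by 0.7 N per mm
- bar (a joint): latch bar: steel flat 8 mm thick (across the leaf), 20 high, 335 long, 0.24 to 0.38 kg, turning up and down about a pivot on the leaf's outer face and reaching past the leaf's right edge. Angle in rad: 0 = level, lying on the notch's floor; grows as its right end is lifted, to 0.6. Unsupported it droops to a rest peg at -0.05. Falls when let go
- bar_pivot (a point): pivot of the bar: 55 mm from the hinge axis along the leaf, 31 mm outside (-x) it, 96 above the counter. Axes turn with the bar: y along the bar towards the hinge side, x across the leaf into the bin, z up
- lift_grip (a point): middle of the lift grip, an upright black sleeve on the bar 195 mm from the pivot: 14 mm thick (across the leaf), 26 wide (along the bar), 40 high (20 above and below this point). The point lies 56 mm above the bar's centre line, 152 above the counter when level; the leaf's top is at 116, so fingers can straddle the grip from above, closing across the leaf. Axes as bar_pivot
- bar_end (a point): centre of the bar's section where it crosses the keeper, 292 mm from the pivot (347 mm from the hinge axis along the leaf); the bar ends 18 mm beyond. Axes as bar_pivot
- keeper: steel keeper on the outside of the bin's right front post, in soft wood: more than 25 N does damage. Carries a notched tongue. Origin: middle of the notch's floor when the tongue is in its middle place, 22 mm outside (-x), 200 right of and 86 above the bin's origin; axes as the bin's. The tongue sits up to 9 mm off this along x, on slotted holes: not reported, to be felt or seen
- notch_top (a point): point 20 mm above the keeper's origin, level with the top of the front lip, for the tongue's middle place. Notch: open above and at both ends in y, floor 11 mm wide in x; front lip (-x side) 6 mm thick, 20 high, square, with no lead-in slope; back cheek (+x side) 7 mm thick, 40 high; all 26 long in y
- bottle_a: bystander, loose: amber glass bottle 58 mm across, 200 tall, inside the bin on the left; origin under its middle
- bottle_b: bystander, loose: clear glass bottle 54 mm across, 190 tall, inside the bin on the right; origin under its middle
- jar_in: bystander, loose: clear plastic jar 68 mm across, 85 tall, inside the bin between the two bottles; origin under its middle
- jar_side: bystander, loose: glass jar 72 mm across, 110 tall, on the counter to the right of the bin; origin under its middle
- mug: bystander, loose: white mug 76 mm across, 85 tall, on the counter to the left of the bin; origin under its middle
- bag_roll: bystander, loose: upright roll of plastic bags 90 mm across, 150 tall, on the counter left of the robot's way; origin under its middle
- carton: bystander, loose: cardboard carton 60 x 100 x 45 mm, on the counter to the right; origin under its middle
- dish: bystander, loose: shallow blue dish 150 mm across, 22 tall, on the counter to the right near the robot; origin under its middle

How it is judged:
By the outcome, as a careful person would: the job done as asked, in the order asked, and still so for the second after the job is handed in, with the robot touching nothing.
It also fails if it takes over 53 s, if anything falls off the work surface, if the arm or the gripper's body presses on something with over 40 N, if the wrist force passes 120 N, or if a joint passes its speed limit or range.

## Working session

There is one attempt and no reset: what is moved stays moved. The work goes in short steps, Python scripts to look and compute and a shell command to move; the robot and the scene stay as the last step left them, time stands still between calls to the robot, and variables do not carry over. Pictures are saved under pics/ and viewed, at most 10 in all, crops included, and the job is handed in when it is done.

```bash
ls; mkdir -p pics
cat > h.py <<'E'
import numpy as np, cv2
from workcell import bot
def proj(c,P):
    P=np.atleast_2d(P); T=np.array(c["world_to_cam"]); p=P@T[:3,:3].T+T[:3,3]
    f=240/np.tan(np.radians(c["vfov"])/2)
    return np.c_[f*p[:,0]/p[:,2]+c["cx"], f*p[:,1]/p[:,2]+c["cy"]]
def ray(c,uv):
    T=np.array(c["world_to_cam"]); f=240/np.tan(np.radians(c["vfov"])/2)
    d=np.array([(uv[0]-c["cx"])/f,(uv[1]-c["cy"])/f,1]); R=T[:3,:3]
    return -R.T@T[:3,3], R.T@d/np.linalg.norm(d)
def atz(c,uv,z):
    o,d=ray(c,uv); return o+d*(z-o[2])/d[2]
def tri(obs):
    A=np.zeros((3,3));b=np.zeros(3)
    for c,uv in obs:
        o,d=ray(c,uv);M=np.eye(3)-np.outer(d,d);A+=M;b+=M@o
    return np.linalg.solve(A,b)
def save(c,n): cv2.imwrite(f"pics/{n}.png",c["pixels"][:,:,::-1])
E
python3 - <<'E'
from h import *
np.set_printoptions(precision=4,suppress=True)
s=bot.read_state(); print({k:np.round(v,3) for k,v in s.items()})
for n in ("top","side"):
    c=bot.read_camera(n); save(c,n+"0"); print(n,c["vfov"],np.array(c["world_to_cam"]).round(3).tolist(), c.get("shot"))
    for t in ("bin","gate","bar","lift_grip","keeper","bar_end","mug","jar_side","bag_roll"):
        r=bot.look_for(t,c); print(t,[(np.round(x["bbox"],0).tolist(),round(x["score"],2)) for x in r[:2]])
E
```

```text
pics
{'time': np.float64(0.0), 'q': array([-1.257,  0.265,  1.605, -0.   ,  1.274, -0.037]), 'joint_vel': array([ 0.001,  0.002, -0.001,  0.   , -0.002,  0.   ]), 'joint_torque': array([  0.   , -51.511, -36.732,   0.   ,   0.013,   0.   ]), 'tool_pos': array([ 0.232, -0.633,  0.23 ]), 'tcp_rot': array([-3.091, -0.548,  0.001]), 'wrist_force': array([0.341, 0.689, 0.042]), 'torque': array([ 0.008,  0.038, -0.022]), 'grip_force': np.float64(0.0), 'width': np.float64(1.0)}
top 44.21328310888563 [[0.018, -1.0, 0.002, -0.028], [-0.994, -0.018, -0.108, 0.562], [0.108, 0.0, -0.994, 1.594], [0.0, 0.0, 0.0, 1.0]] 1
bin [([218.0, 108.0, 378.0, 247.0], 0.92)]
gate [([243.0, 206.0, 364.0, 249.0], 0.89), ([249.0, 221.0, 371.0, 249.0], 0.56)]
bar [([249.0, 222.0, 371.0, 250.0], 0.63)]
lift_grip [([251.0, 223.0, 371.0, 251.0], 0.79)]
keeper [([362.0, 200.0, 379.0, 214.0], 0.62), ([248.0, 156.0, 276.0, 184.0], 0.54)]
bar_end [([248.0, 226.0, 373.0, 248.0], 0.86), ([365.0, 200.0, 379.0, 214.0], 0.61)]
mug [([163.0, 222.0, 204.0, 248.0], 0.73)]
jar_side [([391.0, 167.0, 420.0, 204.0], 0.77)]
bag_roll [([128.0, 289.0, 174.0, 326.0], 0.76)]
side 46.34630779002075 [[-0.938, -0.347, -0.022, 0.523], [-0.164, 0.496, -0.853, 0.206], [0.307, -0.796, -0.522, 1.367], [0.0, 0.0, 0.0, 1.0]] 2
bin [([171.0, 200.0, 343.0, 319.0], 0.77), ([221.0, 220.0, 248.0, 282.0], 0.55)]
gate [([268.0, 217.0, 345.0, 304.0], 0.89)]
bar [([283.0, 214.0, 348.0, 276.0], 0.94)]
lift_grip [([281.0, 218.0, 345.0, 284.0], 0.84)]
keeper [([302.0, 206.0, 318.0, 227.0], 0.59)]
bar_end [([280.0, 219.0, 340.0, 281.0], 0.64)]
mug [([248.0, 316.0, 284.0, 364.0], 0.58)]
jar_side [([292.0, 191.0, 310.0, 229.0], 0.75)]
bag_roll [([313.0, 331.0, 362.0, 418.0], 0.92)]
```

Run:
```python
import cv2
a=cv2.imread("pics/top0.png")[90:340,110:430]; a=cv2.resize(a,(768,600),interpolation=cv2.INTER_CUBIC)
b=cv2.imread("pics/side0.png")[150:400,140:390]; b=cv2.resize(b,(600,600),interpolation=cv2.INTER_CUBIC)
cv2.imwrite("pics/a.png",a);cv2.imwrite("pics/b.png",b)
```

```text
(no output)
```

View pics/a.png

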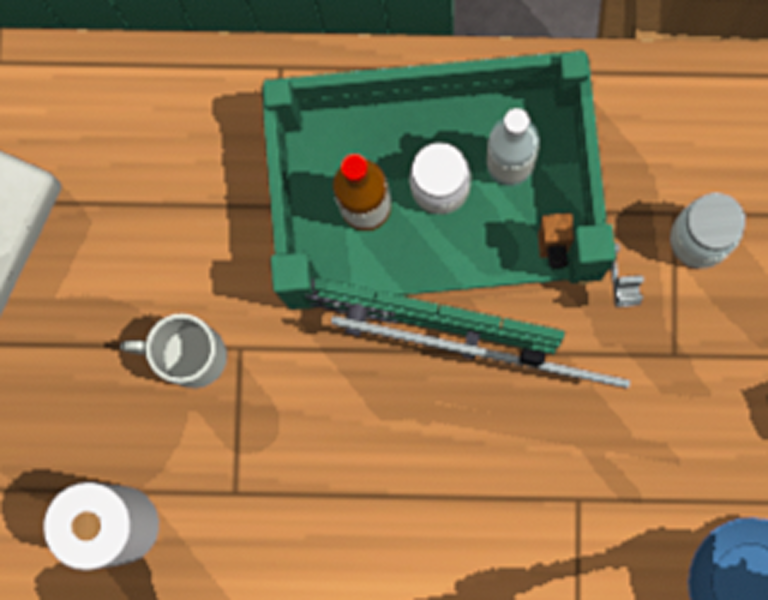

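View pics/b.png

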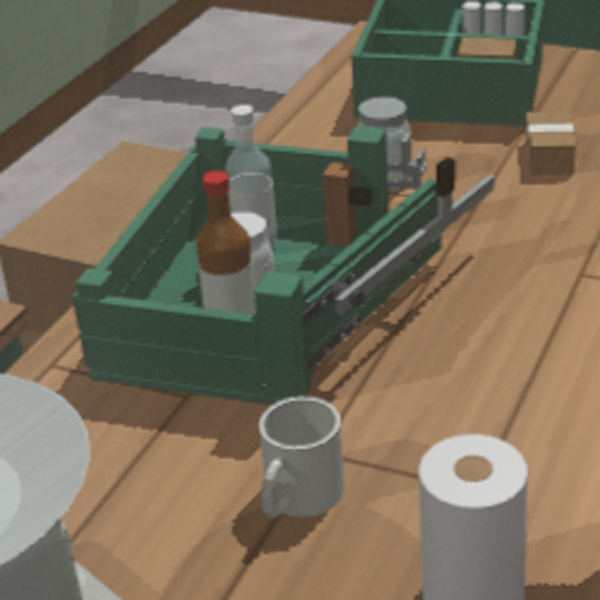

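The top view (crop at 2.4x) shows the gate ajar, the black grip near full pixel (332,238), the bar tip at (372,250) and the keeper at (371,211). The side view shows the grip at (325,224) and the bar tip at (345,225). Next is a fit of the bin pose and gate angle to these.

```bash
cat >> h.py <<'E'
def model(p):
    x,y,yaw,g,bar=p
    def Rz(a): return np.array([[np.cos(a),-np.sin(a),0],[np.sin(a),np.cos(a),0],[0,0,1]])
    B=lambda v: np.array([x,y,0])+Rz(yaw)@np.array(v,float)
    # gate: free edge (-y) swings to -x for g>0: rotation about z by -g
    G=lambda v: B(np.array([.009,.1475,0])+Rz(-g)@np.array(v,float))
    L=lambda s,h: G([-.031,-.055-s*np.cos(bar)+h*np.sin(bar),.096+s*np.sin(bar)+h*np.cos(bar)])
    return dict(B=B,G=G,L=L,grip=L(.195,.056),griptop=L(.195,.076),end=L(.292,0),tip=L(.310,0),pivot=L(0,0),left=L(-.025,0),keeper=B([-.022,-.2,.086]),
      notch=B([-.022,-.2,.106]),hinge=B([.009,.1475,.1]))
E
cat > fit.py <<'E'
from h import *
from scipy.optimize import least_squares
np.set_printoptions(precision=4,suppress=True)
c1=bot.read_camera("top");c2=bot.read_camera("side")
A=lambda u,v:(110+u/2.4,90+v/2.4)
S=lambda u,v:(140+u/2.4,150+v/2.4)
print("grip tri",tri([(c1,A(533,356)),(c2,S(445,162))]),"tip tri",tri([(c1,A(628,384)),(c2,S(492,180))]),"keeper",tri([(c1,A(627,291)),(c2,S(408,174))]))
def res(p):
    m=model(list(p)+[-.05]);r=[]
    q=lambda c,P,uv: r.extend(proj(c,P)[0]-uv)
    q(c1,m["griptop"],A(533,354));q(c1,m["tip"],A(628,384));q(c1,m["keeper"]+[0,0,.02],A(627,290))
    q(c2,m["griptop"],S(446,160));q(c2,m["tip"],S(492,179))
    q(c1,(m["B"]([.0,.185,.145])+m["B"]([0,-.185,.145]))/2,(np.array(A(276,305))+A(613,276))/2)
    q(c1,(m["B"]([.245,.185,.125])+m["B"]([.245,-.185,.125]))/2,(np.array(A(264,84))+A(586,50))/2)
    return r
f=least_squares(res,[.7,0,0,.4],loss="soft_l1");p=f.x;print(p,np.round(f.fun,1))
m=model(list(p)+[-.05])
for k in ("grip","griptop","tip","pivot","notch","hinge"):print(k,m[k])
np.save("p.npy",p)
E
python3 fit.py
```

```text
grip tri [ 0.5518 -0.0941  0.1606] tip tri [ 0.5307 -0.2039  0.0813] keeper [ 0.6384 -0.2028  0.0711]
[0.63   0.0017 0.1054 0.273 ] [ 0.5  0.8  0.3 -0.7  0.   0.9  0.6  0.2 -0.2  0.4 -0.5 -3.4 -0.2 -0.2]
grip [ 0.5508 -0.0945  0.1422]
griptop [ 0.5506 -0.0955  0.1622]
tip [ 0.5321 -0.205   0.0805]
pivot [0.5837 0.1003 0.096 ]
notch [ 0.6292 -0.1995  0.106 ]
hinge [0.6235 0.1493 0.1   ]
```

```bash
python3 -m creep '[[0.69,-0.56,-0.143,0,1],[0.69,-0.56,-0.143,0,1],[0.69,-0.56,-0.143,0,1],[0.69,-0.56,-0.143,0,1],[0.69,-0.56,-0.143,0,1],[0.69,-0.56,-0.143,0,1],[0.69,-0.56,-0.143,0,1],[0.69,-0.56,-0.143,0,1],[0.69,-0.56,-0.143,0,1],[0.69,-0.56,-0.143,0,1],[0.69,-0.56,-0.143,0,1],[0.69,-0.56,-0.143,0,1],[0.69,-0.56,-0.143,0,1],[0.69,-0.56,-0.143,0,1]]' 20 && python3 -m creep '[[0,0,0,-1,1],[0,0,0,-1,1],[0,0,0,-1,1],[0,0,0,-1,1],[0,0,0,-1,1],[0,0,0,-1,1],[0,0,0,-1,1],[0,0,0,-1,1],[0,0,0,-1,1],[0,0,0,-1,1],[0,0,0,-0.5,1],[0,0,0,0,1]]'
cat >> h.py <<'E'
from scipy.spatial.transform import Rotation as Rot
def units(target,closeyaw=None):
    s=bot.read_state(); R=Rot.from_rotvec(s["tcp_rot"]).as_matrix()
    d=R.T@(np.array(target)-s["tool_pos"])/.05
    out=[np.round(d,2).tolist()]
    if closeyaw is not None:
        a=np.arctan2(R[1,1],R[0,1]); e=(closeyaw-a+np.pi/2)%np.pi-np.pi/2; out.append(round(-e/.1,2))
    return out
E
python3 - <<'E'
from h import *
np.set_printoptions(precision=4,suppress=True)
s=bot.read_state(); print(s["time"],s["tool_pos"],s["q"],s["wrist_force"],Rot.from_rotvec(s["tcp_rot"]).as_matrix())
c=bot.read_camera("wrist");save(c,"w1");T=np.array(c["world_to_cam"]);print(-T[:3,:3].T@T[:3,3],T[2,:3],c["vfov"])
m=model(list(np.load("p.npy"))+[-.05])
for k in ("grip","griptop","tip","pivot","notch","hinge"):print(k,proj(c,m[k])[0])
print(units(m["grip"],-.168))
E
```

```text
time: 2.85
tool_pos: [0.5514, -0.0985, 0.3319]
tcp_rot: [3.093, 0.548, 0.001]
wrist_force: [0.5, 0.2, 0.5]
width: 0.998
grip_force: 0.0
time: 4.35
tool_pos: [0.5508, -0.0998, 0.3315]
tcp_rot: [2.402, 2.024, 0.0]
wrist_force: [-0.2, -0.0, 0.7]
width: 0.996
grip_force: 0.0
4.35 [ 0.5508 -0.0998  0.3315] [-0.2237 -0.0013  1.7196 -0.      1.4231 -0.0531] [-0.1674 -0.0026  0.6744] [[ 0.1697  0.9855  0.0002]
 [ 0.9855 -0.1697 -0.0001]
 [-0.      0.0002 -1.    ]]
[ 0.5633 -0.0237  0.4727] [-0.0511 -0.2955 -0.954 ] 68.59784784807954
grip [317.5518 202.7693]
griptop [317.5289 208.5696]
tip [317.8132 282.0848]
pivot [317.1307 -20.0068]
notch [401.531  274.1495]
hinge [353.1484 -97.1196]
[[0.1, -0.02, 3.79], np.float64(-0.03)]
```

View pics/w1.png

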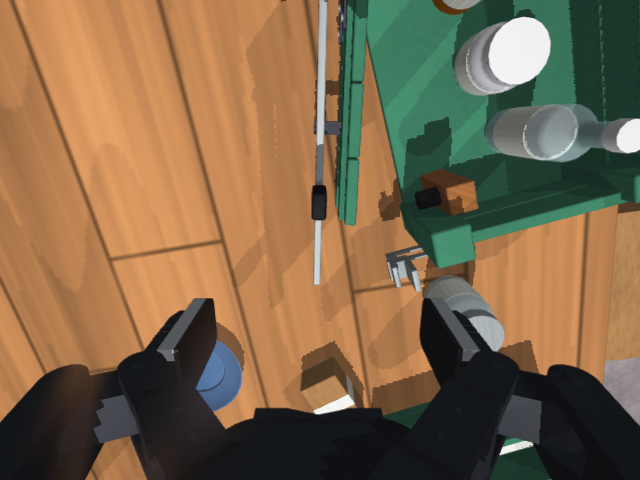

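The wrist view shows the grip at (319,203) and the bar tip at (317,284), both within 2 px of the model. The keeper is near (405,268), so I'll zoom in on it to find the tongue.

Run:
```python
from h import *
a=cv2.imread("pics/w1.png")[160:300,300:480]; cv2.imwrite("pics/w1k.png",cv2.resize(a,(720,560),interpolation=cv2.INTER_CUBIC))
```

```text
(no output)
```

View pics/w1k.png

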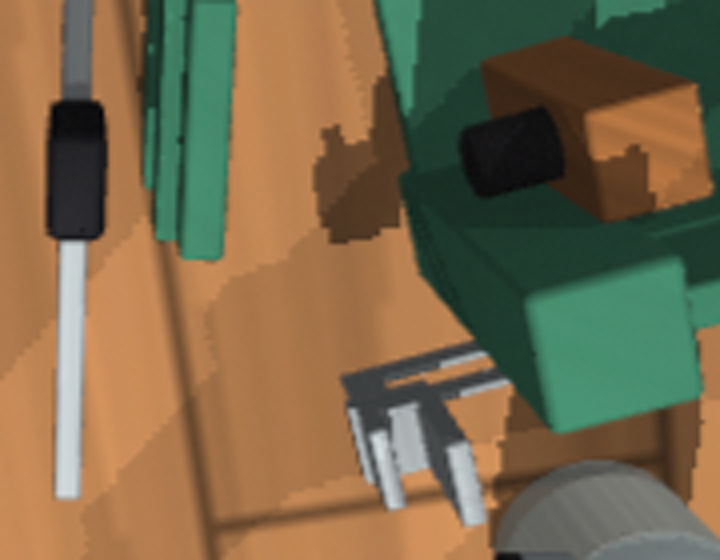

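```bash
cat > k.py <<'E'
from h import *
np.set_printoptions(precision=4,suppress=True)
c=bot.read_camera("wrist")
A=lambda u,v:np.array((300+u/4,160+v/4))
p=np.load("p.npy"); R=np.array([[np.cos(p[2]),np.sin(p[2])],[-np.sin(p[2]),np.cos(p[2])]])
toB=lambda P:R@(P[:2]-p[:2])
for n,z,q in (("post in-front",.145,(527,298)),("post out-front",.145,(555,432)),("post out-back",.145,(700,395)),("post in-back",.145,(683,260)),
 ("lip a",.106,(370,430)),("lip b",.106,(382,430)),("lip c",.106,(388,508)),("lip d",.106,(405,503)),("cheek a",.126,(426,388)),("cheek b",.126,(445,445)),("cheek c",.126,(465,523)),("cheek d",.126,(485,518)),
 ("floor l",.086,(392,405)),("floor r",.086,(417,403)),("tip l",.0805+.01,(55,497)),("tip r",.0905,(80,497)),("grip top l",.162,(46,235)),("grip top r",.162,(103,235))):
    P=atz(c,A(*q),z);print(n,P,toB(P))
E
python3 k.py
```

```text
post in-front [ 0.6554 -0.1439  0.145 ] [ 0.0099 -0.1474]
post out-front [ 0.6597 -0.1805  0.145 ] [ 0.0104 -0.1843]
post out-back [ 0.696  -0.1766  0.145 ] [ 0.0469 -0.1842]
post in-back [ 0.6933 -0.1406  0.145 ] [ 0.0479 -0.1482]
lip a [ 0.6199 -0.1897  0.106 ] [-0.0302 -0.1893]
lip b [ 0.6233 -0.1903  0.106 ] [-0.0269 -0.1902]
lip c [ 0.6224 -0.2146  0.106 ] [-0.0303 -0.2143]
lip d [ 0.6274 -0.2139  0.106 ] [-0.0253 -0.2141]
cheek a [ 0.6327 -0.1712  0.126 ] [-0.0156 -0.1723]
cheek b [ 0.6361 -0.1883  0.126 ] [-0.0139 -0.1896]
cheek c [ 0.6394 -0.2122  0.126 ] [-0.0132 -0.2137]
cheek d [ 0.6449 -0.2116  0.126 ] [-0.0077 -0.2137]
floor l [ 0.6303 -0.1919  0.086 ] [-0.0201 -0.1926]
floor r [ 0.6376 -0.1925  0.086 ] [-0.0129 -0.1939]
tip l [ 0.5276 -0.2023  0.0905] [-0.1234 -0.1921]
tip r [ 0.5349 -0.2036  0.0905] [-0.1162 -0.1941]
grip top l [ 0.5436 -0.104   0.162 ] [-0.0971 -0.096 ]
grip top r [ 0.5564 -0.1062  0.162 ] [-0.0846 -0.0995]
```

```bash
cat > fit2.py <<'E'
from h import *
from scipy.optimize import least_squares
np.set_printoptions(precision=4,suppress=True)
c1=bot.read_camera("top");c2=bot.read_camera("side");c3=bot.read_camera("wrist")
A=lambda u,v:(110+u/2.4,90+v/2.4)
S=lambda u,v:(140+u/2.4,150+v/2.4)
W=lambda u,v:(300+u/4,160+v/4)
def res(p):
    m=model(list(p[:4])+[-.05]);B=m["B"];r=[];o=p[4]
    q=lambda c,P,uv,w=1: r.extend(w*(proj(c,P)[0]-uv))
    q(c1,m["griptop"],A(533,354));q(c1,m["tip"],A(628,384))
    q(c2,m["griptop"],S(446,160));q(c2,m["tip"],S(492,179))
    q(c1,(B([.0,.185,.145])+B([0,-.185,.145]))/2,(np.array(A(276,305))+A(613,276))/2)
    q(c1,(B([.245,.185,.125])+B([.245,-.185,.125]))/2,(np.array(A(264,84))+A(586,50))/2)
    q(c1,B([.0,.185,.145]),A(276,305));q(c1,B([0,-.185,.145]),A(613,276))
    q(c3,B([0,-.185,.145]),W(555,432));
    q(c3,m["L"](.208,.076),W(75,235));q(c3,m["L"](.310,.01),W(67,497));
    q(c3,m["L"](-.025,.01),(325,0),[1,0]) if 0 else None
    q(c3,B([-.0305+o,-.2,.106]),W(386,468));q(c3,B([-.013+o,-.213,.126]),W(475,520))
    return r
f=least_squares(res,[.64,0,.1,.3,0],loss="soft_l1");p=f.x;print(p,np.round(f.fun,1))
m=model(list(p[:4])+[-.05])
for k in ("grip","griptop","tip","pivot","notch","hinge"):print(k,m[k],proj(c3,m[k])[0])
print("notch true",m["B"]([-.022+p[4],-.2,.106]))
np.save("p.npy",p)
print("close yaw",p[2]-p[3],units(m["grip"]+[0,0,-.019],p[2]-p[3]))
E
python3 fit2.py
```

```text
[ 0.6355  0.0025  0.1266  0.3017 -0.0075] [ 0.   0.6 -0.2 -0.6  0.2  0.4 -0.2  0.6 -0.7 -5.5 -2.5 -2.  -2.2 -3.8
  0.5 -7.2 -0.8  0.7 -0.9  2.1  0.6  0.8 -0.2 -1.1 -0.1 -0.3]
grip [ 0.5513 -0.0933  0.1422] [317.8914 201.4559]
griptop [ 0.5511 -0.0943  0.1622] [317.8784 207.1866]
tip [ 0.5318 -0.2036  0.0805] [317.4035 281.1343]
pivot [0.5857 0.1012 0.096 ] [319.0931 -21.6812]
notch [ 0.6389 -0.1986  0.106 ] [410.0862 272.1308]
hinge [0.6258 0.15   0.1   ] [355.7627 -98.6874]
notch true [ 0.6315 -0.1996  0.106 ]
close yaw -0.17508643273336208 [[0.13, -0.01, 4.16], np.float64(0.05)]
```

```bash
python3 - <<'E'
s=open("fit2.py").read()
s=s.replace("B([.0,.185,.145])","B([p[5],.185,.145])").replace("B([0,-.185,.145])","B([p[5],-.185,.145])").replace("[.64,0,.1,.3,0]","[.64,0,.1,.3,0,0]")
s=s.replace("    q(c3,m[\"L\"](-.025,.01),(325,0),[1,0]) if 0 else None\n","    q(c1,m['L'](-.025,.01),A(333,320));q(c2,m['L'](-.025,0),S(341,294))\n")
s=s.replace("B([.245,.185,.125])+B([.245","B([p[5]+.245,.185,.125])+B([p[5]+.245")
open("fit2.py","w").write(s)
E
python3 fit2.py
```

```text
[ 0.6419  0.0032  0.1527  0.3354 -0.0193 -0.0114] [-0.4  0.3 -0.6 -0.5 -0.1  0.5 -0.3  0.8 -0.4 -3.7 -4.5  0.  -1.7 -0.1
  0.7 -7.2 -0.9  1.1 -0.5  1.   0.4  0.  -1.4 -0.  -0.5  5.6 -0.1  0.1
  0.2  0.4]
grip [ 0.552  -0.0924  0.1422] [318.4789 200.3928]
griptop [ 0.5518 -0.0934  0.1622] [318.4907 206.0666]
tip [ 0.5317 -0.2026  0.0805] [317.131  280.3571]
pivot [0.5879 0.1019 0.096 ] [321.4433 -23.0107]
notch [ 0.6506 -0.1978  0.106 ] [420.3372 269.9107]
hinge [0.6284 0.1503 0.1   ] [358.8135 -99.8282]
notch true [ 0.6315 -0.2008  0.106 ]
close yaw -0.18275431656560961 [[0.15, -0.0, 4.16], np.float64(0.12)]
```

```bash
python3 - <<'E'
s=open("fit2.py").read()
s=s.replace("A(276,305)","A(274,288)").replace("A(613,276)","A(613,264)").replace("[.64,0,.1,.3,0,0]","[.64,0,.1,.3,0,0]").replace("    return r","    r.append(p[5]*300);return r")
open("fit2.py","w").write(s)
E
python3 fit2.py
```

```text
[ 0.6373  0.002   0.1122  0.2997 -0.0062  0.001 ] [-0.2  0.2 -0.4 -0.4 -0.1  0.4 -0.1  0.8 -0.1 -0.6 -0.9 -3.2 -1.3  1.1
  0.8 -2.2 -0.6  1.4 -0.2  1.5  0.1  0.4 -1.2 -0.5 -0.9  5.4 -0.1 -0.9
 -0.1  0.2  0.3]
grip [ 0.5522 -0.0928  0.1422] [318.7647 200.8139]
griptop [ 0.552  -0.0938  0.1622] [318.7875 206.5105]
tip [ 0.5313 -0.2029  0.0805] [316.9063 280.6602]
pivot [0.5891 0.1013 0.096 ] [322.8024 -22.4729]
notch [ 0.6378 -0.1993  0.106 ] [409.137  272.8316]
hinge [0.6298 0.1495 0.1   ] [360.555  -98.9995]
notch true [ 0.6317 -0.1999  0.106 ]
close yaw -0.18749918922009529 [[0.14, 0.0, 4.16], np.float64(0.17)]
```

```bash
python3 -m creep '[[0.14,0,0.4,0.1,1],[0,0,0.5,0,1],[0,0,0.5,0,1],[0,0,0.5,0,1],[0,0,0.5,0,1],[0,0,0.5,0,1],[0,0,0.5,0,1],[0,0,0.4,0,1],[0,0,0.27,0,1],[0,0,0,0,1]]' 20 && python3 -m creep '[[0,0,0,0,0.5],[0,0,0,0,0.3],[0,0,0,0,0.15],[0,0,0,0,0],[0,0,0,0,0],[0,0,0,0,0],[0,0,0,0,0],[0,0,0,0,0]]' 30
```

```text
time: 6.15
tool_pos: [0.5506, -0.0923, 0.1259]
tcp_rot: [-2.41, -2.011, 0.003]
wrist_force: [-0.1, 0.0, -0.0]
width: 1.0
grip_force: 0.0
time: 7.15
tool_pos: [0.5527, -0.0931, 0.1285]
tcp_rot: [2.411, 2.012, 0.001]
wrist_force: [1.1, -0.8, 3.2]
width: 0.162
grip_force: 31.9
```

```bash
python3 -m creep '[[0.04,0,-0.15,0,0],[0.05,0,-0.15,0,0],[0.05,0,-0.15,0,0],[0.05,0,-0.15,0,0],[0.01,0,-0.02,0,0],[0,0,0,0,0]]'
python3 - <<'E'
from h import *
np.set_printoptions(precision=4,suppress=True)
s=bot.read_state(); print(s["wrist_force"],s["torque"],s["tool_pos"],s["q"])
p=np.load("p.npy")
for g in (p[3],.2,.1,.06,.04,.03,.022,.018,.01):
    m=model([*p[:3],g,.105]); print(round(g,3),"grip",m["L"](.195,.061),"end",m["end"],"yaw",p[2]-g)
c=bot.read_camera("wrist"); save(c,"w2")
c=bot.read_camera("side"); save(c,"s2"); 
a=cv2.imread("pics/w2.png"); b=cv2.imread("pics/s2.png")[180:300,250:380]
cv2.imwrite("pics/c2.png",np.hstack([cv2.resize(a,(480,360)),cv2.resize(b,(320,360))]))
E
```

```text
time: 7.9
tool_pos: [0.5541, -0.0823, 0.1589]
tcp_rot: [-2.412, -2.013, -0.002]
wrist_force: [2.9, 4.3, -4.4]
width: 0.163
grip_force: 31.8
[ 2.9016  4.2984 -4.3958] [ 0.4663 -0.5463 -0.4107] [ 0.5541 -0.0823  0.1589] [-0.1926  0.1049  1.9294  0.0013  1.1069 -0.0134]
0.3 grip [ 0.5541 -0.083   0.1771] end [ 0.5349 -0.184   0.1266] yaw -0.18749918922009529
0.2 grip [ 0.5776 -0.0893  0.1771] end [ 0.5686 -0.1918  0.1266] yaw -0.08784572472753781
0.1 grip [ 0.6017 -0.0934  0.1771] end [ 0.603  -0.1962  0.1266] yaw 0.012154275272462198
0.06 grip [ 0.6114 -0.0943  0.1771] end [ 0.6168 -0.197   0.1266] yaw 0.052154275272462206
0.04 grip [ 0.6163 -0.0946  0.1771] end [ 0.6237 -0.1972  0.1266] yaw 0.07215427527246221
0.03 grip [ 0.6188 -0.0947  0.1771] end [ 0.6272 -0.1972  0.1266] yaw 0.0821542752724622
0.022 grip [ 0.6207 -0.0948  0.1771] end [ 0.63   -0.1972  0.1266] yaw 0.0901542752724622
0.018 grip [ 0.6217 -0.0948  0.1771] end [ 0.6314 -0.1972  0.1266] yaw 0.0941542752724622
0.01 grip [ 0.6237 -0.0949  0.1771] end [ 0.6341 -0.1972  0.1266] yaw 0.10215427527246221
```

View pics/c2.png

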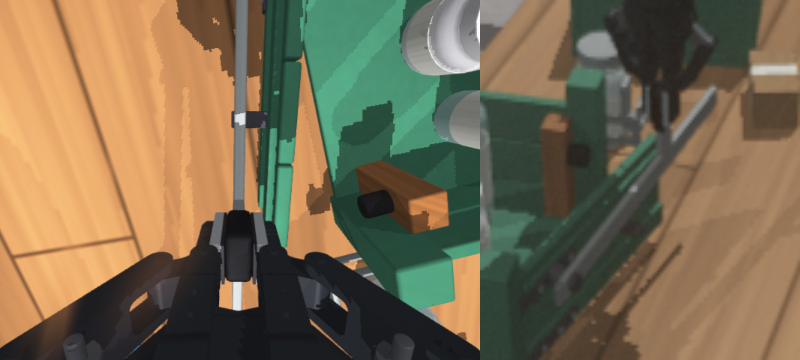

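```bash
python3 -m creep '[[-0.01,0.1,0,-0.2,0],[-0.01,0.1,0,-0.2,0],[-0.01,0.1,0,-0.2,0],[-0.01,0.1,0,-0.2,0],[-0.01,0.1,0,-0.2,0],[-0.01,0.1,0,-0.2,0],[-0.01,0.1,0,-0.2,0],[-0.01,0.1,0,-0.2,0],[-0.01,0.1,0,-0.2,0],[0,0,0,0,0]]'
python3 - <<'E'
from h import *
np.set_printoptions(precision=4,suppress=True)
s=bot.read_state(); print(s["wrist_force"],s["torque"],s["tool_pos"],"grasp z",s["tool_pos"][2]+.019)
p=np.load("p.npy")
R=Rot.from_rotvec(s["tcp_rot"]).as_matrix();print("closeyaw",np.arctan2(R[1,1],R[0,1]), "g",p[2]-np.arctan2(R[1,1],R[0,1]))
c=bot.read_camera("side"); save(c,"s3");t=bot.read_camera("top")
for b in (.06,.08,.1,.12): m=model([*p[:3],.12,b]); print(b,proj(c,m["tip"])[0],proj(t,m["tip"])[0])
save(t,"t3")
b=cv2.imread("pics/s3.png")[180:300,270:370];a=cv2.imread("pics/t3.png")[180:270,310:400]
cv2.imwrite("pics/c3.png",np.hstack([cv2.resize(b,(400,480),interpolation=2),cv2.resize(a,(400,480))]))
E
```

```text
time: 9.25
tool_pos: [0.5984, -0.0926, 0.159]
tcp_rot: [2.22, 2.222, -0.001]
wrist_force: [1.1, 0.4, -2.0]
width: 0.16
grip_force: 29.4
[ 1.0894  0.3694 -2.0382] [-0.0967 -0.2561 -0.1336] [ 0.5984 -0.0926  0.159 ] grasp z 0.17802751758480337
closeyaw 0.000639630816689338 g 0.11151464445577286
0.06 [325.3204 210.1278] [377.3815 223.8829]
0.08 [325.2488 208.3465] [377.5207 223.5617]
0.1 [325.1627 206.579 ] [377.6129 223.2371]
0.12 [325.0622 204.826 ] [377.6575 222.9094]
```

View pics/c3.png

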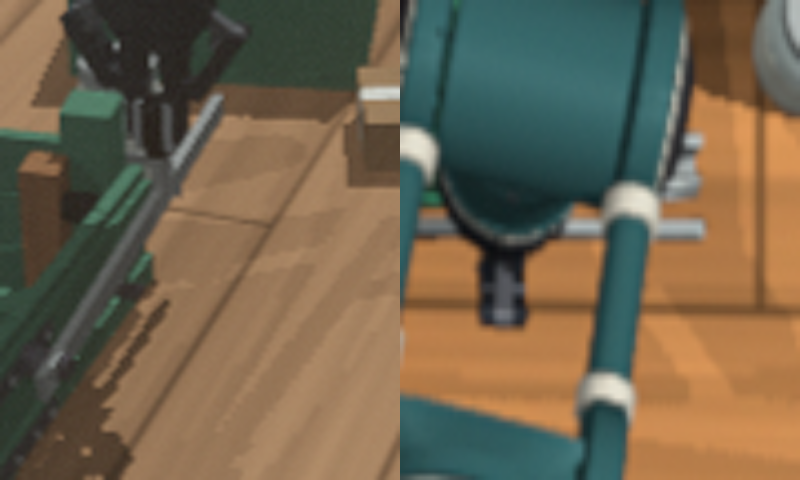

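```bash
python3 -m creep '[[-0.01,0.1,0,-0.2,0],[-0.01,0.1,0,-0.2,0],[-0.01,0.1,0,-0.2,0],[0,0,0,0,0],[0,0,0,0,0]]'; python3 -m creep '[[-0.003,0.025,0,-0.05,0],[0,0,0,0,0],[0,0,0,0,0]]'; python3 -m creep '[[-0.003,0.025,0,-0.05,0],[0,0,0,0,0],[0,0,0,0,0]]'; python3 -m creep '[[-0.003,0.025,0,-0.05,0],[0,0,0,0,0],[0,0,0,0,0]]'
```

```text
time: 9.98
tool_pos: [0.6133, -0.094, 0.1592]
tcp_rot: [2.153, 2.286, -0.001]
wrist_force: [0.2, -5.1, -1.4]
width: 0.161
grip_force: 29.6
time: 10.35
tool_pos: [0.6145, -0.094, 0.1593]
tcp_rot: [2.147, 2.291, -0.001]
wrist_force: [-0.2, -5.2, -1.5]
width: 0.159
grip_force: 29.6
time: 10.72
tool_pos: [0.6158, -0.0941, 0.1592]
tcp_rot: [2.142, 2.297, -0.001]
wrist_force: [0.4, -4.9, -1.5]
width: 0.158
grip_force: 29.6
time: 11.1
tool_pos: [0.617, -0.0942, 0.1593]
tcp_rot: [2.136, 2.302, -0.001]
wrist_force: [1.1, -5.4, -1.1]
width: 0.161
grip_force: 29.6
```

```bash
for i in 1; do python3 -m creep '[[-0.01,0.025,0,-0.05,0],[0,0,0,0,0]]'; python3 -m creep '[[-0.005,0.025,0,-0.05,0],[0,0,0,0,0]]'; python3 -m creep '[[-0.005,0.02,0,-0.04,0],[0,0,0,0,0]]'; python3 -m creep '[[-0.005,0.015,0,-0.03,0],[0,0,0,0,0]]'; done | grep -E "tool_pos|wrist"
```

```text
tool_pos: [0.6183, -0.0943, 0.1591]
wrist_force: [-0.1, -4.4, -0.8]
tool_pos: [0.6194, -0.0944, 0.159]
wrist_force: [0.2, -4.8, -0.9]
tool_pos: [0.6202, -0.0945, 0.159]
wrist_force: [-1.1, -5.0, -1.0]
tool_pos: [0.6208, -0.0945, 0.1588]
wrist_force: [-2.0, -4.2, -0.3]
```

```bash
for i in 1; do python3 -m creep '[[-0.003,0.012,0,-0.025,0],[0,0,0,0,0]]'; python3 -m creep '[[-0.003,0.012,0,-0.025,0],[0,0,0,0,0]]'; python3 -m creep '[[-0.003,0.012,0,-0.025,0],[0,0,0,0,0]]';  done | grep -E "tool_pos|wrist"
```

```text
tool_pos: [0.6213, -0.0946, 0.1588]
wrist_force: [-1.5, -5.5, -0.4]
tool_pos: [0.6218, -0.0946, 0.1587]
wrist_force: [-0.8, -4.5, -0.5]
tool_pos: [0.6223, -0.0947, 0.1587]
wrist_force: [-2.4, -4.7, -1.4]
```

Run:
```python
from h import *
p=np.load("p.npy")
s=bot.read_state();print(s["wrist_force"],s["torque"],s["time"])
t=bot.read_camera("top");w=bot.read_camera("side")
save(t,"t4");save(w,"w4")
print(proj(t,[.6316,-.2,.126]),proj(w,[.6316,-.2,.126]))
x,y=map(int,proj(t,[.6316,-.2,.126])[0]);a=t["pixels"][y-25:y+25,x-25:x+25,::-1]
x,y=map(int,proj(w,[.6316,-.2,.126])[0]);b=w["pixels"][y-25:y+25,x-25:x+25,::-1]
cv2.imwrite("pics/c4.png",np.hstack([cv2.resize(a,(400,400),interpolation=2),cv2.resize(b,(400,400),interpolation=2)]))
```

```text
[-2.42326337 -4.65197404 -1.41141018] [-0.71243526  0.09375828 -0.22631623] 12.85
[[372.3657925  209.59482948]] [[312.21330129 207.18232073]]
```

View pics/c4.png

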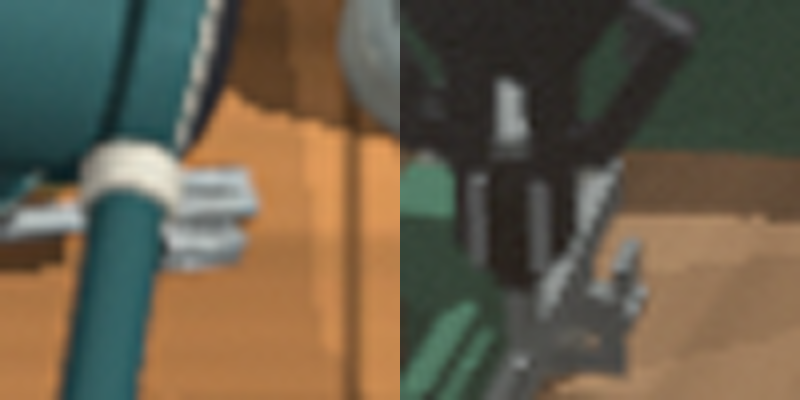

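The bar is now past the front lip in both views, so I keep feeling for the back cheek in 0.6 mm steps.

```bash
for i in 1; do python3 -m creep '[[-0.003,0.012,0,-0.025,0],[0,0,0,0,0]]'; python3 -m creep '[[-0.003,0.012,0,-0.025,0],[0,0,0,0,0]]'; python3 -m creep '[[-0.003,0.012,0,-0.025,0],[0,0,0,0,0]]';python3 -m creep '[[-0.003,0.012,0,-0.025,0],[0,0,0,0,0]]';  done | grep -E "tool_pos|wrist"
```

```text
tool_pos: [0.6227, -0.0947, 0.1586]
wrist_force: [-2.2, -4.1, -0.4]
tool_pos: [0.6232, -0.0948, 0.1586]
wrist_force: [-3.3, -4.3, -0.9]
tool_pos: [0.6235, -0.0948, 0.1585]
wrist_force: [-3.7, -3.8, -0.1]
tool_pos: [0.6236, -0.0948, 0.1585]
wrist_force: [-5.9, -3.9, 1.2]
```

```bash
python3 -m creep '[[-0.003,0.012,0,-0.025,0],[0,0,0,0,0]]'| grep -E "tool_pos|wrist"; python3 -c "
from h import *
s=bot.read_state();print(s['torque'],s['time'])"
```

```text
tool_pos: [0.6236, -0.0948, 0.1585]
wrist_force: [-7.6, -3.4, 2.2]
[-0.58092364  0.60802681 -0.52033943] 14.2
```

```bash
python3 -m creep '[[0.003,-0.04,0,0.08,0],[0,0,0,0,0],[0,0,0,0,0]]'| grep -E "tool_pos|wrist"
```

```text
tool_pos: [0.6234, -0.0948, 0.1585]
wrist_force: [-3.6, -2.7, -0.5]
```

```bash
python3 -m creep '[[0,-0.02,0,0.03,0],[0,0,0,0,0],[0,0,0,0,0]]'| grep -E "tool_pos|wrist"
```

```text
tool_pos: [0.6228, -0.0948, 0.1586]
wrist_force: [-3.1, -1.3, -1.7]
```

```bash
(python3 -m creep '[[-0.03,-0.01,0.08,0,0],[-0.01,0,0.02,0,0],[0,0,0,0,0]]'; python3 -m creep '[[-0.015,0,0.04,0,0],[0,0,0,0,0]]';python3 -m creep '[[-0.015,0,0.04,0,0],[0,0,0,0,0]]')| grep -E "tool_pos|wrist"
```

```text
tool_pos: [0.6229, -0.0968, 0.1538]
wrist_force: [-2.5, 0.5, -0.9]
tool_pos: [0.6229, -0.0978, 0.1517]
wrist_force: [-1.7, 1.4, -0.7]
tool_pos: [0.6229, -0.0986, 0.1496]
wrist_force: [-2.4, 1.4, -0.2]
```

```bash
(python3 -m creep '[[-0.015,0,0.04,0,0],[0,0,0,0,0]]'; python3 -m creep '[[-0.015,0,0.04,0,0],[0,0,0,0,0]]';python3 -m creep '[[-0.015,0,0.04,0,0],[0,0,0,0,0]]';python3 -m creep '[[-0.012,0,0.04,0,0],[0,0,0,0,0]]')| grep -E "tool_pos|wrist"
```

```text
tool_pos: [0.623, -0.0994, 0.1477]
wrist_force: [-2.4, 2.0, -1.1]
tool_pos: [0.623, -0.1002, 0.1456]
wrist_force: [-2.0, 1.2, -1.0]
tool_pos: [0.6231, -0.101, 0.1436]
wrist_force: [-2.1, 0.4, -2.1]
tool_pos: [0.6232, -0.1017, 0.1417]
wrist_force: [-1.9, 1.7, -1.3]
```

```bash
(python3 -m creep '[[-0.01,-0.003,0.03,0,0],[0,0,0,0,0]]'; python3 -m creep '[[-0.008,0,0.02,0,0],[0,0,0,0,0]]';python3 -m creep '[[-0.007,0,0.02,0,0],[0,0,0,0,0]]';python3 -m creep '[[-0.007,0,0.02,0,0],[0,0,0,0,0]]')| grep -E "tool_pos|wrist"
```

```text
tool_pos: [0.6232, -0.1022, 0.1403]
wrist_force: [-2.2, 2.2, -1.7]
tool_pos: [0.6232, -0.1025, 0.1393]
wrist_force: [-1.3, 2.3, -1.0]
tool_pos: [0.6233, -0.1027, 0.1388]
wrist_force: [-3.5, 3.5, 2.6]
tool_pos: [0.6233, -0.1027, 0.1387]
wrist_force: [-5.9, 3.7, 6.0]
```

```bash
python3 -m creep '[[0,0,-0.015,0,0],[0,0,0,0,0],[0,0,0,0,0.25],[0,0,0,0,0.4],[0,0,0,0,0.5],[0,0,0,0,0.5],[0,0,0,0,0.5]]' && python3 -m creep '[[0,0,-0.2,0,0.5],[0,0,-0.5,0,0.5],[0,0,-0.8,0,0.5],[0,0,-0.8,0,0.5],[0,0,-0.8,0,0.5],[0,0,-0.6,0,0.5],[0,0,0,0,0.5],[0,0,0,0,0.5]]'
python3 - <<'E'
from h import *
from scipy.optimize import least_squares
c=bot.read_camera("wrist");save(c,"w5");s=bot.read_camera("side")
p=np.load("p.npy")
for b in (0,.03,.07): m=model([*p[:3],.02,b]);print(b,[proj(c,m[k])[0].round(1) for k in("griptop","tip")],[proj(s,m[k])[0].round(1) for k in("griptop","tip")])
a=c["pixels"][150:330,200:440,::-1]; x,y=map(int,proj(s,[.6316,-.17,.1])[0]);b=s["pixels"][y-30:y+30,x-20:x+20,::-1]
print("side crop origin",x-20,y-30)
cv2.imwrite("pics/c5.png",np.hstack([cv2.resize(a,(480,360),interpolation=2),cv2.resize(b,(240,360),interpolation=2)]))
E
```

```text
time: 18.7
tool_pos: [0.6233, -0.1033, 0.1381]
tcp_rot: [2.106, 2.331, -0.0]
wrist_force: [-0.0, 0.1, -0.1]
width: 0.498
grip_force: 0.0
time: 19.7
tool_pos: [0.6229, -0.1031, 0.3226]
tcp_rot: [-2.106, -2.33, 0.001]
wrist_force: [-0.0, -0.2, -0.6]
width: 0.495
grip_force: 0.0
0 [array([317.5, 217.5]), array([316.7, 297. ])] [array([302.8, 208.7]), array([314.1, 213.5])]
0.03 [array([317.5, 216.5]), array([316.7, 300.7])] [array([302.5, 207.3]), array([314. , 210.8])]
0.07 [array([317.5, 214.8]), array([316.6, 305.6])] [array([302.1, 205.4]), array([313.9, 207.2])]
side crop origin 288 189
```

View pics/c5.png

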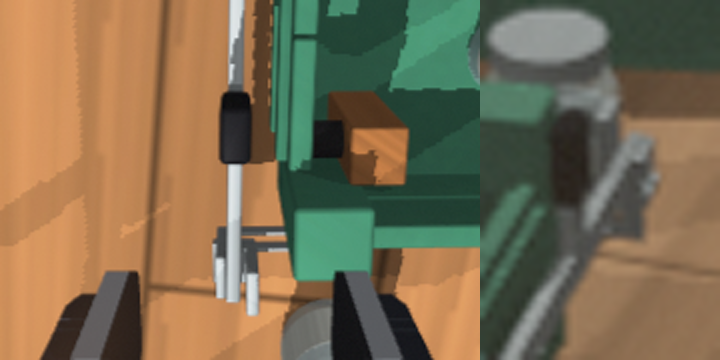

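The last view shows the bar lying between the front lip and the back cheek. Its tip is at wrist pixel (316.5,300) and side pixel (315,212), which matches a level bar. The gate is shut on the buffer, the gripper is clear, and the goods in view are undisturbed.

```bash
python3 -c "
from workcell import bot
print(bot.finish_job())"
```

```text
the job is handed in; nothing more can be done
None
```

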